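# Refit the crank disc on the incubator's egg-turning drive

### The arm

A 6-joint arm with a two-finger parallel gripper is mounted at the origin on the work surface. World frame = base frame: x ahead of the robot, y to its left, z up, the work surface at z = 0. Lengths are in mm, angles in rad, forces in N, time in s.
With the tool pointing down it reaches from about 350 to 975 mm from the base axis. Payload 7.1 kg.
Tool frame: the origin (TCP) lies at the very end of the fingers, on their centre line; the grasp point (between the pads) lies 19 mm behind it; x points along the fingers, z is the direction in which the jaws open and shut, and the axes are right-handed (so a half turn about x gives the same grasp; the last joint's range is limited). The gripper opens to 88 mm and grips with 3 to 60 N. Pads are 20 mm wide; open, the fingers measure 115 mm over their backs; the gripper's body (75 mm by 178 mm) begins 61 mm behind the grasp point.
Start: joints at [-1.307, 0.423, 1.63, -0, 1.089, -0.019], TCP at [174.422, -600.151, 222.675] pointing down, gripper open.
Joint ranges: [-3, 3], [-0.9, 2.11], [0.09, 2.58], [-1.31, 4.45], [0.11, 2.69], [-2.54, 2.54]. Speed limits (rad/s): [2.39, 2.39, 3.01, 3.14, 3.14, 3.14].

### API

Orientations are given as a rotation vector (axis times angle).
In Python, from workcell import * gives the robot as it stands.
- The arm moves only by the shell command python3 -m crank 'ROWS'. ROWS is JSON, a list of rows, each a list of 3 entries, a list of its own where there are three numbers: the shift along the tool's x, y, z in cm, then the turn, a rotation vector about the tool's x, y, z in degrees, then the finger opening in cm, from 0 to 8.78. In form: [[[dx, dy, dz], [rx, ry, rz], claw], ...]. A call has 1 to 5 rows; each row shifts and turns the commanded pose from where the row before left it, along the tool's axes as they then stand; what a row does not reach is not made up. A row lasts 1/8 s, in which the tool goes at most 62.5 mm and 10.7 degrees, less where a joint would pass 70% of its speed; a pose out of reach is approached as far as the arm can. A call with a gripper value outside its range is refused whole. The fingers move at their own pace and stop on an object; the grip force is fixed at half the most. Time passes only in rows, so rows that do not move let the fingers close. It gives the time, the measured TCP pose, the force and the opening at its end, in the units of the state.
- get_obs(): the state, without advancing time (a new reading comes with each control period).
- get_image(name): name is "scene" or "top" or "wrist"; returns a dict with "pixels" (400x640x3 uint8, red, green, blue), "mtx" (3x3 intrinsics, pixels), "view" (4x4, takes a point from world to camera coordinates). Camera axes: x right, y down, z forward; pixel columns grow to the right and rows downward; lengths in mm; the calibration is good to about 2 mm. A picture is of the moment at which its call begins. There is no depth.
- close_job(): hands the job in, once; it reports no verdict.
The state is a dict: "t": time; "qpos": joint angles; "qvel": joint speeds; "joint_torque": joint torques, N m; "ee_pos": TCP position; "orientation": TCP orientation; "ft_force": force on the tool from outside, world axes, zero at the start; "moment": the same for the moment, N m; "width": finger opening in mm.
Only numpy, scipy, OpenCV 4.12 (cv2) and the standard library are available. Lean on these libraries where they do the work, as an engineer would, in place of code of your own. Each camera call takes 0.05 s, during which the arm holds its last target.

### The job

Refit the aluminium crank disc on the egg-turning drive: pick it up by its boss, set it over the hub's centre spigot, turn it with light pressure until its five holes find the five studs, then press it down past the spring balls until it sits fully home, flat on the hub face, and let go. Never force it down on the stud ends, and leave the other things on the bench where they are.

Things in the scene. Friction and masses are not known exactly. Their poses are not given: they have to be found in the camera images.
- crank: Loose crank disc, 0.5 kg of bare aluminium, lying flat on the bench, boss up. Origin: centre of its underside; z: its axis, up; x: from the centre to the crank pin. Plate 144 mm diameter, top face 12 mm above the underside. Five through holes of 10 mm on an 84 mm pitch circle, at 36, 108, 180, 252 and 324 degrees from x. Any of its five positions on the hub is right.
- crank_boss (a point): Centre of the flat closed top of the disc's round boss, on its axis, 56 mm above the underside. Grip the boss: 46 mm diameter, straight-sided from 17 mm above the underside to its top. Inside, open from below, is the centre bore, 33 mm deep: 26.4 mm diameter in the lowest 4 mm (the lip), 32 mm above.
- crank_pin (a point): Centre of the top of the crank pin: upright steel pin on the disc, 12 mm diameter, 58 mm from the disc's axis, its top 40 mm above the underside. It stands midway between two holes. Keep the fingers clear of it.
- drive: Egg-turning drive, fixed to the bench: grey worm gearbox 104 x 96 mm on a 150 x 130 mm foot plate; a finned motor lies along its +x side and reaches 203 mm from the origin (fins up to 102 mm high, its black terminal box 121 mm, from 95 to 155 mm along x). Origin: on the bench under the upright axis of the output hub. The gear is self-locking: the hub does not turn by hand.
- hub_face (a point): Centre of the face of the hub, a 110 mm steel flange, 115 mm above the bench; the disc's underside lies here when home. Five brass studs stand on it: 8 mm diameter, 18 mm high, tips bevelled over 2 mm to 5 mm, on an 84 mm circle, 72 degrees apart. Their angle round the axis differs each time, is unrelated to the drive's yaw and is not measured: see it or feel for it.
- spigot_top (a point): Top centre of the hub's spigot, on the hub's axis, 28 mm above its face: 24 mm diameter, its top 5 mm tapering to 16 mm. The disc's bore goes over it first; then, unless the holes happen to meet the studs, the disc rests on the stud ends, underside about 17 mm above the hub face. Over 40 N between disc and drive would spoil the threads.
- detent (a point): On the hub's axis at the height of three brass spring balls in the spigot's side, 8 mm above the hub face, standing out to 15 mm from the axis. A disc whose holes meet the studs drops until its lip rests on the balls, underside about 12.5 mm above the hub face. Its weight does not pass them: pressing with 6 to 15 N does; it then snaps down and is held.
- screwdriver: Bystander: screwdriver with green handle, 200 mm long, lying along x in the middle of the bench. Origin: middle of its underside.
- grease_tin: Bystander: small tin, 55 mm diameter, 40 mm high. Origin: centre of its underside.
- sprayer: Bystander: white bottle with blue cap, 68 mm diameter, 170 mm high. Origin: centre of its underside.
- candler: Bystander: black egg-candling torch, 140 mm long, 48 mm wide, lying down. Origin: on its axis at the rear end, 24 mm above the bench.
- eggbox: Bystander: grey pulp egg box, 160 x 110 mm, with five eggs, 71 mm high. Origin: centre of its underside.
- nut_dish: Bystander: steel dish with brass nuts, 92 mm diameter, 22 mm high. Origin: centre of its underside.

How it is judged:
By the outcome, as a careful person would: the job done as asked, in the order asked, and still so for the second after the job is handed in, with the robot touching nothing.
It also fails if it takes over 58 s, if anything falls off the work surface, if the arm or the gripper's body presses on something with over 40 N, if the wrist force passes 120 N, or if a joint passes its speed limit or range.

## Working session

There is one attempt and no reset: what is moved stays moved. The work goes in short steps, Python scripts to look and compute and a shell command to move; the robot and the scene stay as the last step left them, time stands still between calls to the robot, and variables do not carry over. Pictures are saved under pics/ and viewed, and the job is handed in when it is done.

```bash
ls; mkdir -p pics; cat > h.py <<'E'
from workcell import *
import numpy as np, cv2, json
def snap(n,tag):
    im=get_image(n); p=im["pixels"]; cv2.imwrite(f"pics/{tag}.png",p[:,:,::-1]); np.savez(f"pics/{tag}.npz",mtx=im["mtx"],view=im["view"],pixels=p); return im
def load(tag): return np.load(f"pics/{tag}.npz")
def ray(im,uv,z):
    K,V=np.array(im["mtx"]),np.array(im["view"]); d=np.linalg.solve(K,[uv[0],uv[1],1.]); R=V[:3,:3];c=-R.T@V[:3,3]; d=R.T@d
    return c+d*(z-c[2])/d[2]
def proj(im,P):
    K,V=np.array(im["mtx"]),np.array(im["view"]); p=K@(V[:3,:3]@np.array(P,float)+V[:3,3]); return p[:2]/p[2]
def crop(tag,out,x0,y0,x1,y1,s):
    p=load(tag)["pixels"][y0:y1,x0:x1,::-1]; cv2.imwrite(f"pics/{out}.png",cv2.resize(p,None,fx=s,fy=s,interpolation=cv2.INTER_CUBIC))
E
python3 - <<'E'
from h import *
o=get_obs(); print(o)
for n in("scene","top","wrist"): 
    im=snap(n,n+"0"); V=im["view"]; print(n,np.round(-V[:3,:3].T@V[:3,3]),np.round(V[:3,:3],2).tolist())
E
```

```text
pics
{'t': 0.0, 'qpos': array([-1.30697422e+00,  4.23845639e-01,  1.63067991e+00,  8.27321048e-06,
        1.08860028e+00, -1.90003561e-02]), 'qvel': array([ 0.00143655, -0.00271598,  0.000272  ,  0.00125091,  0.0018224 ,
       -0.00011322]), 'joint_torque': array([-2.32411316e-03, -5.44628191e+01, -2.73663604e+01,  6.42283098e-02,
        2.27142626e-02, -1.31483412e-04]), 'ee_pos': array([ 174.29910206, -599.62708345,  221.90266663]), 'orientation': array([ 0.99934291,  1.33105366, -0.99776388]), 'ft_force': array([0.37716761, 0.06266163, 0.39233817]), 'moment': array([ 0.03033471,  0.07337114, -0.03418229]), 'width': 87.79534615983914}
scene [1250. -318. 1125.] [[0.43, 0.9, -0.02], [0.71, -0.35, -0.61], [-0.55, 0.25, -0.79]]
top [ 276.  -11. 1533.] [[0.03, -1.0, 0.01], [-0.98, -0.03, -0.2], [0.2, -0.0, -0.98]]
wrist [ 252. -577.  385.] [[0.28, -0.96, -0.0], [-0.92, -0.27, 0.3], [-0.29, -0.08, -0.95]]
```

View pics/scene0.png

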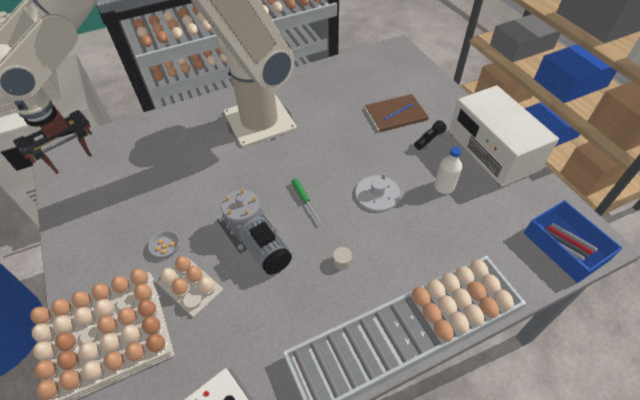

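View pics/top0.png

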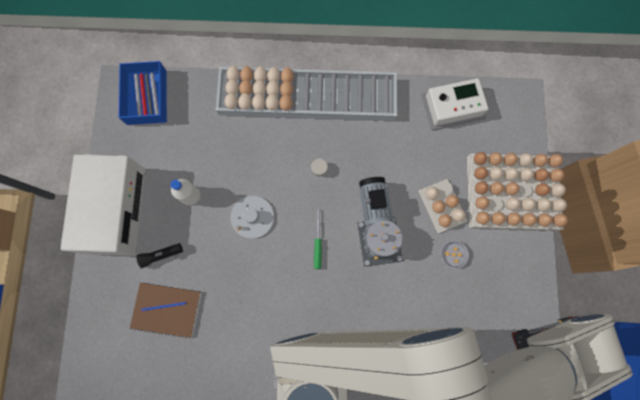

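View pics/wrist0.png

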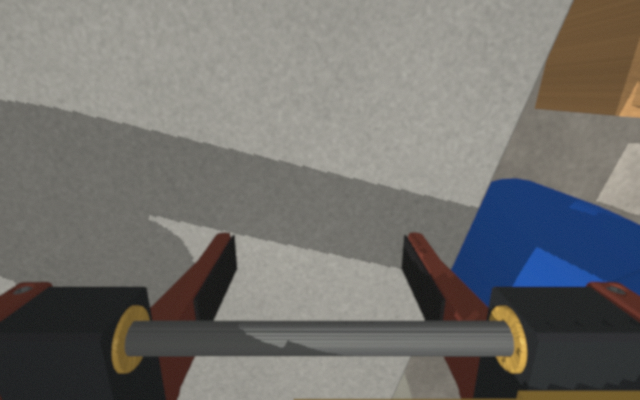

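The top view shows the disc near (252,217) and the hub near (384,238). I'll zoom in on both.

```bash
python3 - <<'E'
from h import *
crop("top0","c1",212,182,292,252,8)
crop("top0","c2",345,200,425,270,8)
crop("scene0","c3",200,180,300,280,6)
crop("scene0","c4",340,160,420,220,8)
E
```

```text
(no output)
```

View pics/c1.png

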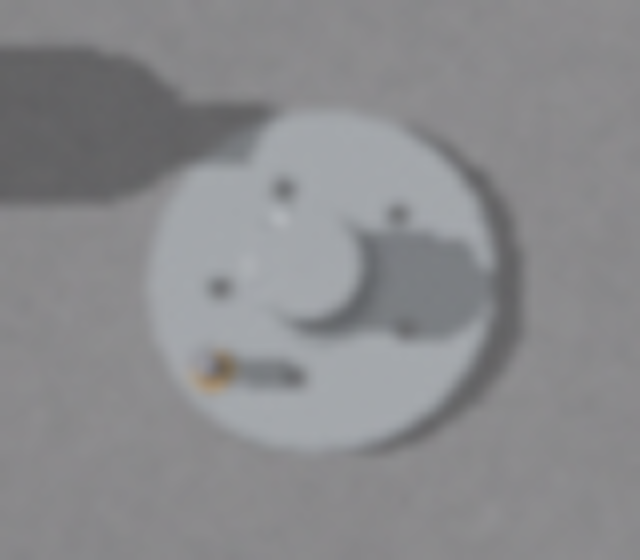

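View pics/c2.png

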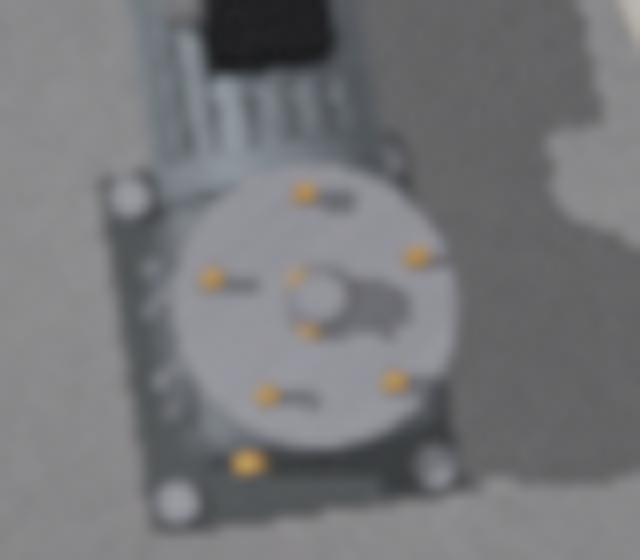

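View pics/c3.png

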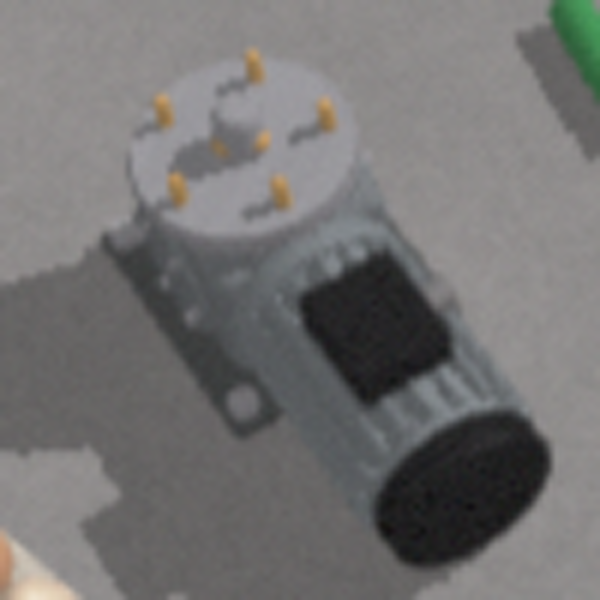

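View pics/c4.png

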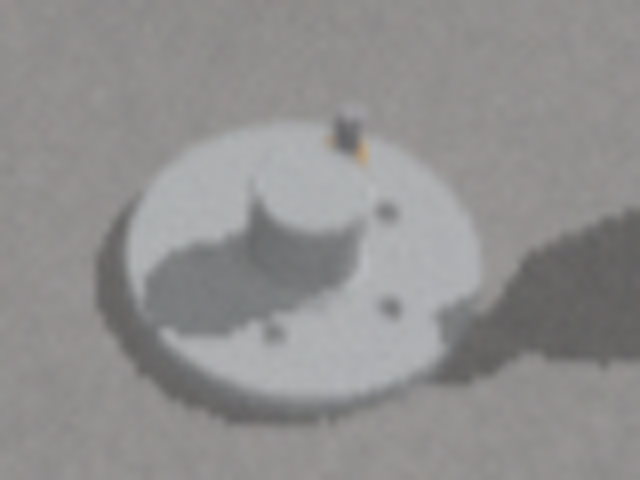

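```bash
cat > m.py <<'E'
from h import *
im=load("top0"); sc=load("scene0")
def t(c,x0,y0,s=8): return ((c[0]+.5)/s-.5+x0,(c[1]+.5)/s-.5+y0)
H=np.array([ray(im,t(c,212,182),12)[:2] for c in[(399,214),(283,187),(219,287),(407,328)]])
print("holes",H.round(1).tolist())
print("boss",ray(im,t((307,268),212,182),56), "disc",ray(im,t((322,280),212,182),12))
print("pin",ray(im,t((208,366),212,182),40))
S=np.array([ray(im,t(c,345,200),131)[:2] for c in[(304,190),(417,256),(396,380),(267,395),(211,278)]])
print("studs",S.round(1).tolist()); c=S.mean(0); print("c",c,"r",np.linalg.norm(S-c,axis=1),"ang",np.degrees(np.arctan2(*(S-c).T[::-1])))
print("spig",ray(im,t((320,298),345,200),143),"flange",ray(im,t((318,306),345,200),115))
# scene
S2=np.array([ray(sc,t(c,200,180,6),132)[:2] for c in[(253,52),(326,102),(281,180),(177,178),(163,99)]])
c=S2.mean(0);print("sc studs c",c,"r",np.linalg.norm(S2-c,axis=1),"ang",np.degrees(np.arctan2(*(S2-c).T[::-1])))
print("sc boss",ray(sc,t((312,190),340,160),56),"pin",ray(sc,t((350,110),340,160),40))
H2=np.array([ray(sc,t(c,340,160),12)[:2] for c in[(387,212),(391,308),(274,333)]]);print(H2.round(1).tolist())
from scipy.optimize import least_squares
def fit(H):
  best=None
  for a0 in np.radians(range(0,360,8)):
    def f(p):
      A=p[2]+np.radians([36,108,180,252,324]); Q=p[:2]+42*np.c_[np.cos(A),np.sin(A)]
      return np.min(np.linalg.norm(H[:,None]-Q[None],axis=2),axis=1)
    r=least_squares(f,[*(H.mean(0)),a0])
    if best is None or r.cost<best.cost:best=r
  return best.x[:2],np.degrees(best.x[2])%72,best.cost
print(fit(H),fit(H2),fit(S),fit(S2))
E
python3 m.py
```

```text
holes [[541.6, 187.6], [551.7, 237.0], [508.4, 261.1], [493.4, 181.6]]
boss [510.52419198 217.99495805  56.        ] disc [512.59647797 218.24906801  12.        ]
pin [471.32488663 258.50409481  40.        ]
studs [[484.8, -204.2], [460.5, -247.7], [412.5, -239.5], [405.4, -190.1], [449.7, -168.4]]
c [ 442.58385068 -209.98891595] r [42.65205077 41.7698919  42.10023447 42.13916933 42.1566497 ] ang [   7.86716894  -64.66217581 -135.52266449  151.89273417   80.32746513]
spig [ 441.73576855 -208.66494552  143.        ] flange [ 441.92685692 -211.86892936  115.        ]
sc studs c [ 439.30790688 -209.27886521] r [43.24737198 41.91666865 42.41318466 42.54007008 41.60505192] ang [ 152.44908979   80.16033269    7.85674879  -63.51396704 -135.76057232]
sc boss [510.84717804 218.03696926  56.        ] pin [469.58287217 261.55231587  40.        ]
[[504.3, 261.7], [548.2, 237.3], [538.5, 188.9]]
(array([513.44928547, 218.82071255]), np.float64(60.96453058908154), np.float64(0.7003814624607013)) (array([509.80774152, 219.72651547]), np.float64(60.948935270127606), np.float64(0.19362207317348815)) (array([ 442.58383905, -209.98891191]), np.float64(43.98132704443299), np.float64(0.48092139079329155)) (array([ 439.29885869, -209.27813032]), np.float64(44.24008276058754), np.float64(1.1609575572442348))
```

```bash
cat >> h.py <<'E'
from scipy.spatial.transform import Rotation as Ro
def st():
    o=get_obs(); R=Ro.from_rotvec(o["orientation"]).as_matrix()
    print("t %.2f pos %s jaw %.2f tiltx %s F %s M %s w %.2f q %s"%(o["t"],np.round(o["ee_pos"],1),np.degrees(np.arctan2(R[1,2],R[0,2])),np.round(R[:,0],3),np.round(o["ft_force"],2),np.round(o["moment"],2),o["width"],np.round(o["qpos"],2))); return o,R
def plan(target,jaw,n,o=None):
    # tool x down, z=jaw dir, y = z cross x
    o,R=st(); p=o["ee_pos"].copy()
    z=np.array([np.cos(np.radians(jaw)),np.sin(np.radians(jaw)),0]);x=np.array([0,0,-1.]);T=np.c_[x,np.cross(z,x),z]
    dr=Ro.from_matrix(R.T@T).as_rotvec()
    for i in range(n):
        d=R.T@(np.array(target)-p)/(n-i)
        print("[[%.2f,%.2f,%.2f],[%.2f,%.2f,%.2f]]"%(*(d/10),*(np.degrees(dr)/n)))
        p=p+R@d; R=R@Ro.from_rotvec(dr/n).as_matrix()
E
python3 - <<'E'
from h import *
o,R=st(); print(R.round(3))
print("ray spr",ray(load("top0"),(176,185),170), "candler",ray(load("top0"),(180,247),24),"tin",ray(load("top0"),(320,167),40))
print(R.T@(np.array(load("wrist0")["view"])[:3,:3].T)[:,2])
E
```

```text
t 0.15 pos [ 174.3 -599.8  222.1] jaw -73.80 tiltx [-0.     0.001 -1.   ] F [-0.88  0.51  0.09] M [-0.03 -0.01 -0.  ] w 87.59 q [-1.31  0.42  1.63  0.    1.09 -0.02]
[[-0.     0.96   0.279]
 [ 0.001  0.279 -0.96 ]
 [-1.     0.    -0.001]]
ray spr [578.31831507 430.15317333 170.        ] candler [403.09439829 445.36741171  24.        ] tin [683.67984521  -5.37034157  40.        ]
[ 9.54955088e-01 -2.96750302e-01  1.93431190e-04]
```

```bash
python3 - <<'E'
from h import *
plan([441,-210,270],26,12)
E
```

```text
t 0.15 pos [ 174.3 -599.8  222.1] jaw -73.80 tiltx [-0.     0.001 -1.   ] F [-0.88  0.51  0.09] M [-0.03 -0.01 -0.  ] w 87.59 q [-1.31  0.42  1.63  0.    1.09 -0.02]
[[-0.40,3.04,-2.50],[-8.32,-0.00,-0.00]]
[[-0.40,3.37,-2.03],[-8.32,-0.00,-0.00]]
[[-0.40,3.63,-1.52],[-8.32,-0.00,-0.00]]
[[-0.40,3.81,-0.98],[-8.32,-0.00,-0.00]]
[[-0.40,3.91,-0.42],[-8.32,-0.00,-0.00]]
[[-0.40,3.93,0.15],[-8.32,-0.00,-0.00]]
[[-0.40,3.87,0.72],[-8.32,-0.00,-0.00]]
[[-0.40,3.73,1.27],[-8.32,-0.00,-0.00]]
[[-0.40,3.50,1.79],[-8.32,-0.00,-0.00]]
[[-0.40,3.21,2.28],[-8.32,-0.00,-0.00]]
[[-0.40,2.84,2.72],[-8.32,-0.00,-0.00]]
[[-0.40,2.42,3.10],[-8.32,-0.00,-0.00]]
```

```bash
python3 -m crank '[[[-0.4,3.04,-2.5],[-8.32,0,0],8.78],[[-0.4,3.37,-2.03],[-8.32,0,0],8.78],[[-0.4,3.63,-1.52],[-8.32,0,0],8.78],[[-0.4,3.81,-0.98],[-8.32,0,0],8.78],[[-0.4,3.91,-0.42],[-8.32,0,0],8.78]]'
python3 -m crank '[[[-0.4,3.93,0.15],[-8.32,0,0],8.78],[[-0.4,3.87,0.72],[-8.32,0,0],8.78],[[-0.4,3.73,1.27],[-8.32,0,0],8.78],[[-0.4,3.5,1.79],[-8.32,0,0],8.78],[[-0.4,3.21,2.28],[-8.32,0,0],8.78]]'
python3 -m crank '[[[-0.4,2.84,2.72],[-8.32,0,0],8.78],[[-0.4,2.42,3.1],[-8.32,0,0],8.78],[[0,0,0],[0,0,0],8.78]]'
python3 - <<'E'
from h import *
st(); snap("wrist","wh")
E
```

```text
t: 0.78
ee_pos: [286.1, -436.6, 242.6]
orientation: [0.437, 1.527, -0.437]
ft_force: [-0.2, 0.0, -0.0]
width: 88.0
t: 1.4
ee_pos: [397.1, -274.2, 262.7]
orientation: [-0.132, 1.567, 0.133]
ft_force: [-0.3, -0.4, 0.1]
width: 87.8
t: 1.78
ee_pos: [442.0, -208.9, 270.8]
orientation: [-0.359, 1.54, 0.359]
ft_force: [-0.4, -0.3, -0.4]
width: 87.7
t 1.77 pos [ 442.  -208.9  270.8] jaw 26.25 tiltx [ 0. -0. -1.] F [-0.38 -0.29 -0.37] M [-0.02 -0.14 -0.02] w 87.66 q [-0.47  0.16  1.88  0.    1.1  -0.92]
```

View pics/wh.png

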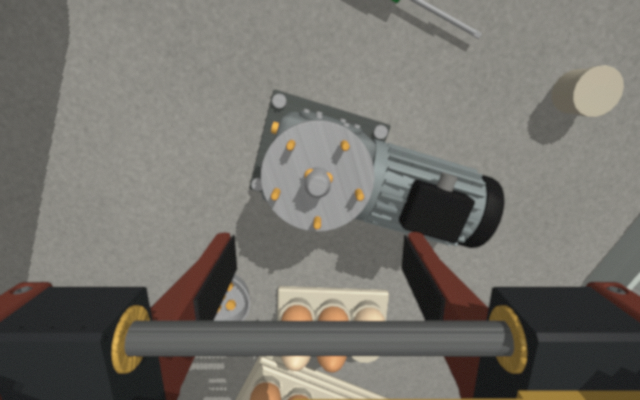

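```bash
python3 - <<'E'
from h import *
crop("wh","c5",250,105,390,245,5)
print(proj(load("wh"),[441,-210,143]),proj(load("wh"),get_obs()["ee_pos"]))
E
```

```text
[317.62128704 186.867041  ] [317.29866733 252.19697317]
```

View pics/c5.png

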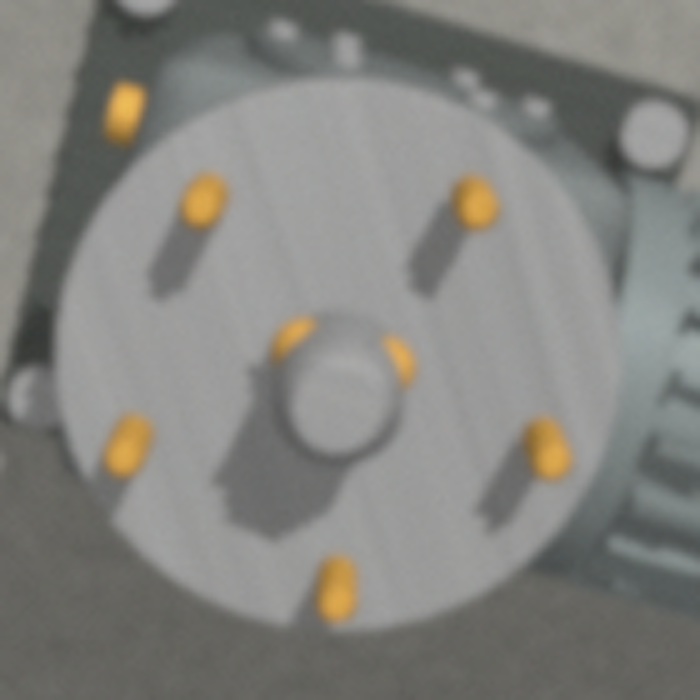

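```bash
cat > m2.py <<'E'
import sys,io,contextlib
with contextlib.redirect_stdout(io.StringIO()):
    from m import *
w=load("wh")
S=np.array([ray(w,t(c,250,105,5),132)[:2] for c in[(202,208),(479,210),(552,462),(336,604),(122,461)]])
c=S.mean(0);print(c,np.linalg.norm(S-c,axis=1),np.degrees(np.arctan2(*(S-c).T[::-1]))%72, fit(S))
print("spig",ray(w,t((341,405),250,105,5),143),"flange",ray(w,t((337,353),250,105,5),115))
E
python3 m2.py; python3 - <<'E'
from h import *
plan([510.5,218.3,200],43,10)
E
```

```text
[ 440.50647642 -209.89806566] [42.06855876 42.33210152 42.14974882 41.93007511 42.53123183] [7.54868672 7.67842535 7.88050022 7.62280781 8.21896223] (array([ 440.50646419, -209.89812367]), np.float64(43.79081868383898), np.float64(0.2910669367051865))
spig [ 440.6239268  -208.87506147  143.        ] flange [ 438.70520553 -206.92687938  115.        ]
t 1.82 pos [ 441.2 -209.8  270.6] jaw 26.10 tiltx [-0. -0. -1.] F [-0.17 -0.46  0.07] M [-0.04 -0.14  0.  ] w 87.95 q [-0.47  0.16  1.88 -0.    1.1  -0.92]
[[0.71,3.54,2.51],[-1.69,-0.00,-0.00]]
[[0.71,3.46,2.61],[-1.69,-0.00,-0.00]]
[[0.71,3.39,2.71],[-1.69,-0.00,-0.00]]
[[0.71,3.30,2.81],[-1.69,-0.00,-0.00]]
[[0.71,3.22,2.91],[-1.69,-0.00,-0.00]]
[[0.71,3.13,3.00],[-1.69,-0.00,-0.00]]
[[0.71,3.04,3.09],[-1.69,-0.00,-0.00]]
[[0.71,2.95,3.18],[-1.69,-0.00,-0.00]]
[[0.71,2.86,3.26],[-1.69,-0.00,-0.00]]
[[0.71,2.76,3.35],[-1.69,-0.00,-0.00]]
```

```bash
python3 -m crank '[[[0.71,3.54,2.51],[-1.69,0,0],8.78],[[0.71,3.46,2.61],[-1.69,0,0],8.78],[[0.71,3.39,2.71],[-1.69,0,0],8.78],[[0.71,3.3,2.81],[-1.69,0,0],8.78],[[0.71,3.22,2.91],[-1.69,0,0],8.78]]'
python3 -m crank '[[[0.71,3.13,3.0],[-1.69,0,0],8.78],[[0.71,3.04,3.09],[-1.69,0,0],8.78],[[0.71,2.95,3.18],[-1.69,0,0],8.78],[[0.71,2.86,3.26],[-1.69,0,0],8.78],[[0.71,2.76,3.35],[-1.69,0,0],8.78]]'
python3 -m crank '[[[0,0,0],[0,0,0],8.78]]'
python3 - <<'E'
from h import *
st(); w=snap("wrist","wd")
print(proj(w,[510.5,218.3,56]))
E
```

```text
t: 2.45
ee_pos: [475.7, 3.6, 234.8]
orientation: [-0.47, 1.52, 0.469]
ft_force: [0.0, 0.5, 0.1]
width: 87.8
t: 3.08
ee_pos: [511.2, 217.6, 199.2]
orientation: [-0.585, 1.491, 0.584]
ft_force: [0.8, 0.2, -1.1]
width: 87.7
t: 3.2
ee_pos: [511.1, 218.4, 198.8]
orientation: [-0.587, 1.491, 0.586]
ft_force: [0.1, -1.6, -0.1]
width: 87.8
t 3.20 pos [511.1 218.4 198.8] jaw 42.97 tiltx [-0.001 -0.    -1.   ] F [ 0.13 -1.64 -0.13] M [-0.05 -0.13  0.01] w 87.76 q [ 0.38  0.35  1.8  -0.    0.99 -0.37]
[318.6005499  181.70311815]
```

View pics/wd.png

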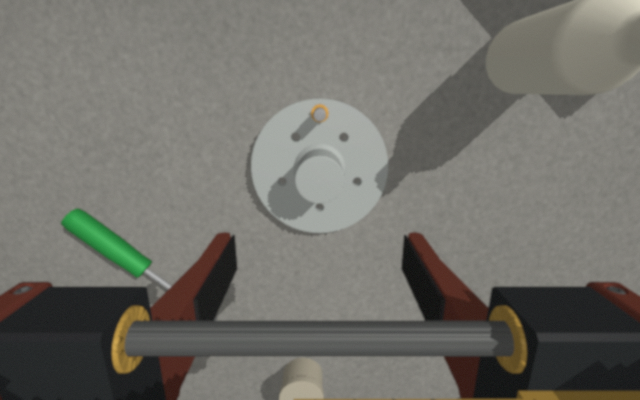

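```bash
python3 - <<'E'
from h import *
crop("wd","c6",245,90,395,240,5)
E
```

```text
(no output)
```

View pics/c6.png

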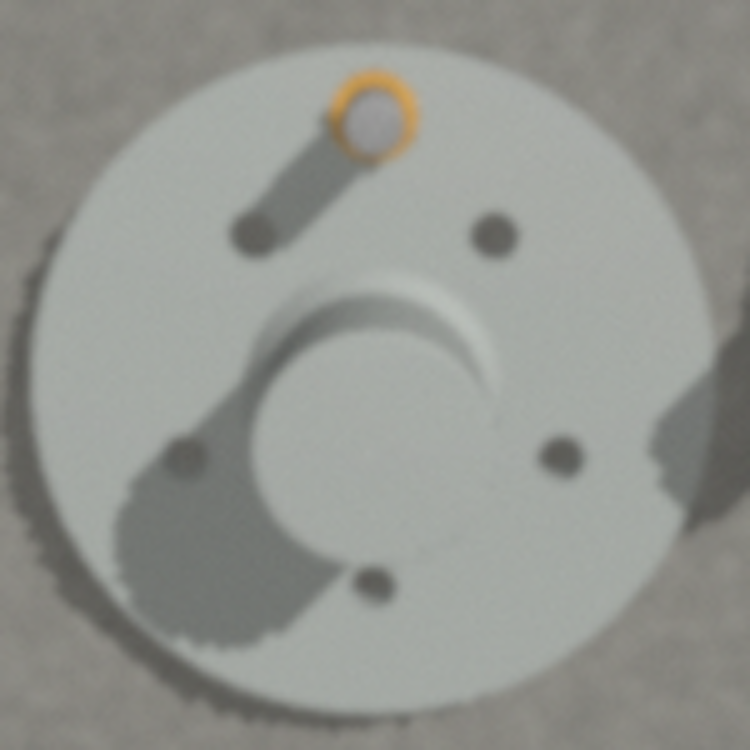

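```bash
python3 - <<'E'
import io,contextlib
with contextlib.redirect_stdout(io.StringIO()):
    from m import *
w=load("wd")
H=np.array([ray(w,t(c,245,90,5),12)[:2] for c in[(256,236),(495,236),(562,457),(374,584),(186,459)]])
c,a,k=fit(H); print(c,a,k)
p=ray(w,t((376,122),245,90,5),40)[:2]; b=ray(w,t((373,449),245,90,5),56)[:2]
print("pin",p,"boss",b,np.degrees(np.arctan2(*(p-c)[::-1])),np.linalg.norm(p-c))
plan([*c,24],43,6)
E
```

```text
[509.8172146  220.30475852] 60.98953771155346 0.27210842618635805
pin [469.95986005 263.39072672] boss [509.39384937 220.30747081] 132.77085622954158 58.69420216440047
t 3.25 pos [510.7 217.1 199. ] jaw 42.92 tiltx [-0.001 -0.001 -1.   ] F [0.08 0.04 0.45] M [-0.04 -0.15  0.01] w 87.89 q [ 0.38  0.35  1.8  -0.    0.99 -0.37]
[[2.92,0.05,0.03],[-0.01,-0.01,-0.00]]
[[2.92,0.05,0.03],[-0.01,-0.01,-0.00]]
[[2.92,0.05,0.03],[-0.01,-0.01,-0.00]]
[[2.92,0.05,0.03],[-0.01,-0.01,-0.00]]
[[2.92,0.05,0.03],[-0.01,-0.01,-0.00]]
[[2.92,0.05,0.03],[-0.01,-0.01,-0.00]]
```

```bash
python3 -m crank '[[[3.5,0.04,0],[0,0,0],8.78],[[3.5,0.04,0],[0,0,0],8.78],[[3.5,0.02,0],[0,0,0],8.78],[[3.5,0,0],[0,0,0],8.78],[[2.8,0,0],[0,0,0],8.78]]'
python3 -m crank '[[[0.9,0,0],[0,0,0],8.78],[[0,0,0],[0,0,0],8.78]]'
python3 - <<'E'
from h import *
st(); w=snap("wrist","wg")
E
```

```text
t: 3.88
ee_pos: [509.9, 216.0, 30.6]
orientation: [-0.584, 1.492, 0.583]
ft_force: [0.6, -0.4, -0.2]
width: 87.7
t: 4.12
ee_pos: [510.2, 217.2, 22.8]
orientation: [-0.585, 1.491, 0.585]
ft_force: [-0.9, -0.2, -0.1]
width: 88.1
t 4.12 pos [510.2 217.2  22.8] jaw 42.84 tiltx [-0.001 -0.    -1.   ] F [-0.93 -0.15 -0.12] M [ 0.02 -0.08 -0.02] w 88.07 q [ 0.38  0.63  1.88 -0.    0.64 -0.37]
```

View pics/wg.png

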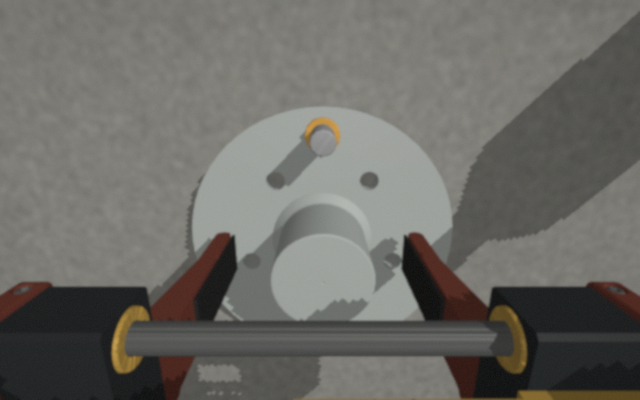

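```bash
python3 - <<'E'
from h import *
w=load("wg")
for c in [(323,234),(323,281)]: print(ray(w,c,56))
a=np.radians(43)
o,R=st()
for dy in (0,3):
  c=np.array([*o["ee_pos"][:2],56.])+R[:,1]*dy
  r=[proj(w,c+23*np.array([np.cos(t),np.sin(t),0])) for t in np.linspace(0,6.28,73)]; r=np.array(r); print(dy,r.min(0),r.max(0))
E
```

```text
[494.5265664  236.66045636  56.        ]
[509.74947233 220.37999368  56.        ]
t 4.17 pos [510.7 217.7  23.4] jaw 42.87 tiltx [ 0.001  0.    -1.   ] F [ 0.23  0.52 -0.37] M [ 0.03 -0.11  0.05] w 87.56 q [ 0.38  0.62  1.88 -0.    0.64 -0.37]
0 [268.01049061 238.14151775] [372.90951428 329.99672941]
3 [267.70426373 231.52967057] [373.23497821 324.49508449]
```

```bash
python3 -m crank '[[[0,0.2,0.1],[0,0,0],8.78],[[0,0,0],[0,0,0],6],[[0,0,0],[0,0,0],4.4],[[0,0,0],[0,0,0],4.2],[[0,0,0],[0,0,0],4.0]]'
python3 -m crank '[[[0,0,0],[0,0,0],4.0],[[0,0,0],[0,0,0],4.0],[[0,0,0],[0,0,0],4.0]]'
python3 - <<'E'
from h import *
st()
E
```

```text
t: 4.8
ee_pos: [509.5, 220.6, 22.7]
orientation: [-0.586, 1.49, 0.586]
ft_force: [0.4, -0.9, -0.7]
width: 51.3
t: 5.18
ee_pos: [509.5, 220.5, 22.7]
orientation: [-0.586, 1.49, 0.586]
ft_force: [-1.4, -0.7, 1.5]
width: 45.6
t 5.17 pos [509.5 220.5  22.7] jaw 42.94 tiltx [-0. -0. -1.] F [-1.41 -0.69  1.5 ] M [-0.07 -0.09  0.04] w 45.56 q [ 0.39  0.63  1.88  0.    0.63 -0.36]
```

```bash
python3 -m crank '[[[-1,0,0],[0,0,0],4.0],[[-3,0,0],[0,0,0],4.0],[[-5,0,0],[0,0,0],4.0],[[-5,0,0],[0,0,0],4.0],[[-5,0,0],[0,0,0],4.0]]'
python3 - <<'E'
from h import *
plan([440.7,-209.7,215],25.7,12)
E
```

```text
t: 5.8
ee_pos: [508.9, 220.2, 214.3]
orientation: [-0.586, 1.491, 0.586]
ft_force: [1.7, 0.5, -5.0]
width: 45.6
t 5.80 pos [508.9 220.2 214.3] jaw 42.94 tiltx [-0.001 -0.    -1.   ] F [ 1.66  0.47 -4.99] M [-0.   -0.17 -0.02] w 45.56 q [ 0.39  0.33  1.79  0.    1.02 -0.36]
[[-0.00,-2.24,-2.86],[1.44,-0.00,-0.00]]
[[-0.00,-2.31,-2.80],[1.44,-0.00,-0.00]]
[[-0.00,-2.38,-2.74],[1.44,-0.00,-0.00]]
[[-0.00,-2.44,-2.68],[1.44,-0.00,-0.00]]
[[-0.00,-2.51,-2.62],[1.44,-0.00,-0.00]]
[[-0.00,-2.58,-2.55],[1.44,-0.00,-0.00]]
[[-0.01,-2.64,-2.49],[1.44,-0.00,-0.00]]
[[-0.01,-2.70,-2.42],[1.44,-0.00,-0.00]]
[[-0.01,-2.76,-2.35],[1.44,-0.00,-0.00]]
[[-0.01,-2.82,-2.28],[1.44,-0.00,-0.00]]
[[-0.01,-2.87,-2.21],[1.44,-0.00,-0.00]]
[[-0.01,-2.93,-2.14],[1.44,-0.00,-0.00]]
```

```bash
python3 -m crank '[[[0,-2.24,-2.86],[1.44,0,0],4],[[0,-2.31,-2.8],[1.44,0,0],4],[[0,-2.38,-2.74],[1.44,0,0],4],[[0,-2.44,-2.68],[1.44,0,0],4],[[0,-2.51,-2.62],[1.44,0,0],4]]'
python3 -m crank '[[[0,-2.58,-2.55],[1.44,0,0],4],[[0,-2.64,-2.49],[1.44,0,0],4],[[0,-2.7,-2.42],[1.44,0,0],4],[[0,-2.76,-2.35],[1.44,0,0],4],[[0,-2.82,-2.28],[1.44,0,0],4]]'
python3 -m crank '[[[0,-2.87,-2.21],[1.44,0,0],4],[[0,-2.93,-2.14],[1.44,0,0],4],[[0,0,0],[0,0,0],4],[[0,0,0],[0,0,0],4]]'
python3 - <<'E'
from h import *
plan([440.7,-209.7,215],25.7,1)
snap("wrist","wp");snap("scene","sp");snap("top","tp"); crop("sp","c7",190,140,310,240,6);crop("tp","c8",345,190,425,260,8);st()
E
```

```text
t: 6.42
ee_pos: [480.3, 40.2, 212.8]
orientation: [-0.488, 1.516, 0.488]
ft_force: [-0.8, -0.6, -4.6]
width: 45.2
t: 7.05
ee_pos: [452.0, -138.8, 212.8]
orientation: [-0.39, 1.536, 0.39]
ft_force: [1.2, 0.0, -4.9]
width: 45.8
t: 7.55
ee_pos: [440.9, -208.9, 212.6]
orientation: [-0.35, 1.543, 0.352]
ft_force: [0.9, 0.1, -3.9]
width: 45.5
t 7.55 pos [ 440.9 -208.9  212.6] jaw 25.64 tiltx [-0.001  0.001 -1.   ] F [ 0.88  0.09 -3.91] M [ 0.04 -0.09  0.02] w 45.51 q [-0.47  0.24  1.93  0.    0.97 -0.91]
[[-0.24,-0.06,-0.06],[-0.06,-0.02,-0.05]]
t 7.70 pos [ 441.4 -208.5  212.6] jaw 25.73 tiltx [-0.  0. -1.] F [-0.27 -0.83 -3.81] M [-0.   -0.1   0.03] w 45.34 q [-0.47  0.24  1.93  0.    0.97 -0.92]
```

View pics/wp.png

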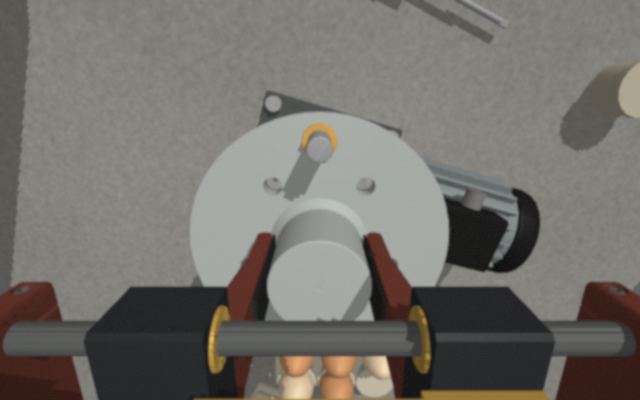

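View pics/c7.png

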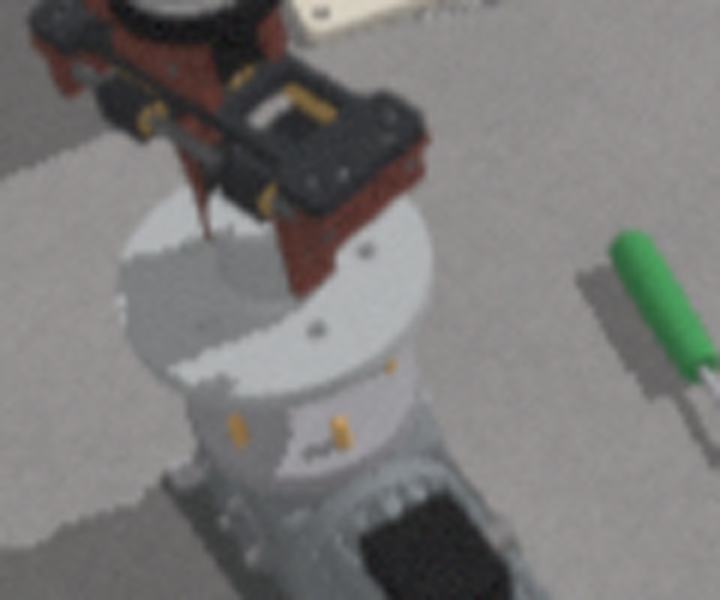

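View pics/c8.png

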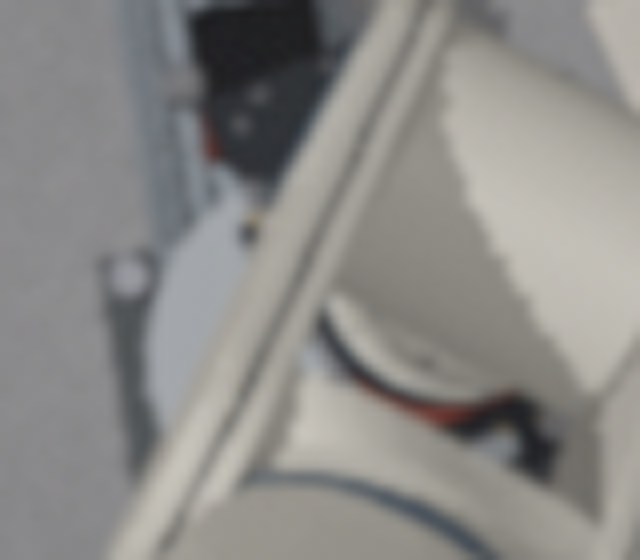

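```bash
python3 - <<'E'
from h import *
crop("wp","c9",180,100,460,310,2.8)
w=load("wp"); zu=212.6-22.7
a,b=[ray(w,c,zu+12)[:2] for c in[(273,185),(366,185)]]; p=ray(w,(319,149),zu+40)[:2]
d=b-a; ang=np.degrees(np.arctan2(d[1],d[0])); print(a,b,np.linalg.norm(d),"line",ang,"disc x",ang+90)
m=(a+b)/2; n=np.array([np.cos(np.radians(ang+90)),np.sin(np.radians(ang+90))]); print("centre",m-n*42*np.cos(np.radians(36)),"pin-based",p-58*n)
print("boss edge", ray(w,(319,242),zu+56))
E
```

```text
[ 403.99448603 -189.09413396] [ 448.68106488 -167.61183036] 49.58205015487145 line 25.675119613254136 disc x 115.67511961325414
centre [ 441.05965651 -208.97681613] pin-based [ 440.8574536 -209.1394751]
boss edge [ 431.57931127 -189.83419591  245.9       ]
```

View pics/c9.png

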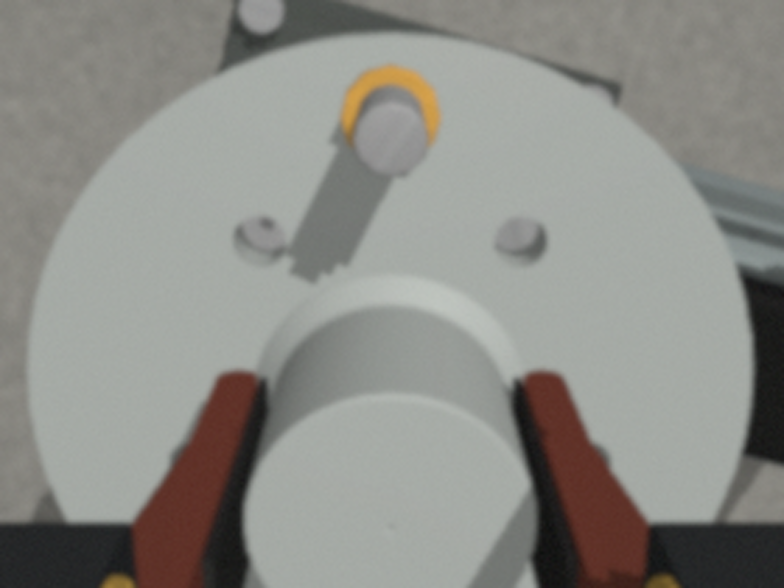

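```bash
python3 -m crank '[[[1.5,0,-0.05],[0,0,0],4],[[1.5,0,0],[0,0,0],4],[[1,0,0],[0,0,0],4],[[0.5,0,0],[0,0,0],4],[[0,0,0],[0,0,0],4]]'
python3 -m crank '[[[0.3,0,0],[0,0,0],4],[[0.2,0,0],[0,0,0],4]]'
python3 -c "from h import *;st()"
```

```text
t: 8.32
ee_pos: [440.8, -209.6, 167.2]
orientation: [-0.351, 1.543, 0.352]
ft_force: [-0.5, 0.4, -4.9]
width: 45.4
t: 8.57
ee_pos: [441.2, -209.8, 162.9]
orientation: [-0.352, 1.542, 0.351]
ft_force: [-0.1, 0.3, -3.9]
width: 45.7
t 8.57 pos [ 441.2 -209.8  162.9] jaw 25.66 tiltx [ 0.001 -0.    -1.   ] F [-0.09  0.26 -3.9 ] M [-0.01 -0.13  0.01] w 45.65 q [-0.47  0.31  1.97 -0.    0.86 -0.92]
```

```bash
python3 -m crank '[[[0.2,0,0],[0,0,0],4],[[0.2,0,0],[0,0,0],4],[[0,0,0],[0,0,0],4]]'
python3 -m crank '[[[0.15,0,0],[0,0,0],4],[[0,0,0],[0,0,0],4]]'
python3 -c "from h import *;st()"
```

```text
t: 8.95
ee_pos: [440.9, -209.6, 158.6]
orientation: [-0.351, 1.542, 0.351]
ft_force: [-0.5, 0.3, -4.7]
width: 45.2
t: 9.2
ee_pos: [440.9, -209.6, 157.1]
orientation: [-0.351, 1.542, 0.351]
ft_force: [0.8, -0.3, -4.3]
width: 45.4
t 9.20 pos [ 440.9 -209.6  157.1] jaw 25.66 tiltx [-0.  0. -1.] F [ 0.82 -0.35 -4.28] M [-0.01 -0.1  -0.02] w 45.44 q [-0.47  0.32  1.98 -0.    0.84 -0.92]
```

Over the spigot, with no lateral load and the stud ends about 1.5 mm below. I'll carry on in small steps.

```bash
python3 -m crank '[[[0.1,0,0],[0,0,0],4],[[0,0,0],[0,0,0],4]]'
python3 -m crank '[[[0.1,0,0],[0,0,0],4],[[0,0,0],[0,0,0],4]]'
python3 -m crank '[[[0.1,0,0],[0,0,0],4],[[0,0,0],[0,0,0],4]]'
python3 -c "from h import *;st()"
```

```text
t: 9.45
ee_pos: [440.9, -209.6, 156.1]
orientation: [-0.351, 1.542, 0.351]
ft_force: [-0.8, 0.2, -4.1]
width: 45.6
t: 9.7
ee_pos: [440.9, -209.6, 155.1]
orientation: [-0.351, 1.542, 0.351]
ft_force: [0.2, -0.3, -4.3]
width: 45.3
t: 9.95
ee_pos: [440.9, -209.6, 154.1]
orientation: [-0.351, 1.542, 0.351]
ft_force: [-0.6, 0.6, -4.4]
width: 45.5
t 9.95 pos [ 440.9 -209.6  154.1] jaw 25.67 tiltx [-0.  0. -1.] F [-0.6   0.63 -4.4 ] M [-0.01 -0.17  0.01] w 45.52 q [-0.47  0.33  1.98 -0.    0.84 -0.92]
```

```bash
python3 -m crank '[[[0.1,0,0],[0,0,0],4],[[0,0,0],[0,0,0],4]]'
python3 -m crank '[[[0.1,0,0],[0,0,0],4],[[0,0,0],[0,0,0],4]]'
python3 -m crank '[[[0.1,0,0],[0,0,0],4],[[0,0,0],[0,0,0],4]]'
python3 -c "from h import *;st();snap('scene','s2');crop('s2','c10',190,150,310,250,6)"
```

```text
t: 10.2
ee_pos: [440.9, -209.6, 153.1]
orientation: [-0.351, 1.542, 0.351]
ft_force: [-0.2, -0.8, -4.5]
width: 45.7
t: 10.45
ee_pos: [440.9, -209.6, 152.1]
orientation: [-0.351, 1.542, 0.351]
ft_force: [-0.3, 0.1, -4.1]
width: 45.5
t: 10.7
ee_pos: [440.9, -209.6, 151.1]
orientation: [-0.351, 1.542, 0.351]
ft_force: [-0.5, 0.2, -3.9]
width: 45.3
t 10.70 pos [ 440.9 -209.6  151.1] jaw 25.66 tiltx [-0.  0. -1.] F [-0.52  0.23 -3.88] M [-0.05 -0.07  0.04] w 45.31 q [-0.47  0.33  1.98 -0.    0.83 -0.92]
```

View pics/c10.png

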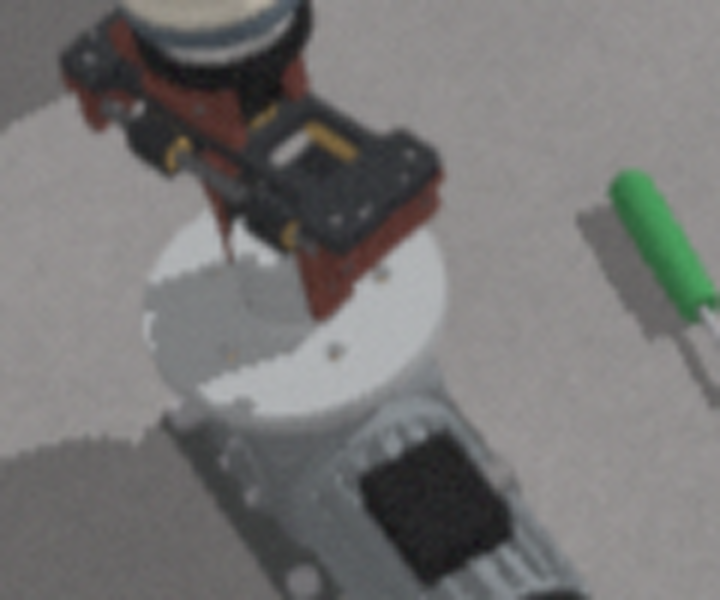

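The holes at (335,352) and (381,272) show brass inside. The underside is about 128 mm, below the stud tips, with no reaction, so the studs are in the holes. Next is the press onto the balls, watching the force.

```bash
python3 -m crank '[[[0.1,0,0],[0,0,0],4],[[0,0,0],[0,0,0],4]]'
python3 -m crank '[[[0.1,0,0],[0,0,0],4],[[0,0,0],[0,0,0],4]]'
python3 -m crank '[[[0.1,0,0],[0,0,0],4],[[0,0,0],[0,0,0],4]]'
```

```text
t: 11.0
ee_pos: [440.9, -209.6, 150.1]
orientation: [-0.351, 1.542, 0.351]
ft_force: [0.1, -0.1, -4.3]
width: 45.4
t: 11.25
ee_pos: [440.9, -209.6, 149.3]
orientation: [-0.351, 1.542, 0.351]
ft_force: [-1.4, 1.0, -0.7]
width: 45.0
t: 11.5
ee_pos: [441.2, -209.8, 148.7]
orientation: [-0.352, 1.542, 0.351]
ft_force: [-2.3, 1.0, 4.8]
width: 45.4
```

```bash
python3 -c "from h import *;st()"
```

```text
t 11.50 pos [ 441.2 -209.8  148.7] jaw 25.67 tiltx [ 0. -0. -1.] F [-2.28  1.    4.75] M [ 0.15  0.43 -0.02] w 45.35 q [-0.47  0.33  1.98 -0.    0.82 -0.92]
```

```bash
python3 -m crank '[[[0.05,0,0],[0,0,0],4],[[0,0,0],[0,0,0],4]]'
python3 -m crank '[[[0.05,0,0],[0,0,0],4],[[0,0,0],[0,0,0],4]]'
```

```text
t: 11.75
ee_pos: [441.2, -209.7, 148.3]
orientation: [-0.352, 1.541, 0.351]
ft_force: [-0.7, -0.0, 5.9]
width: 45.3
t: 12.0
ee_pos: [441.4, -209.8, 147.7]
orientation: [-0.352, 1.541, 0.351]
ft_force: [-1.6, 1.0, 5.0]
width: 45.4
```

```bash
python3 -m crank '[[[0.1,0,0],[0,0,0],4],[[0,0,0],[0,0,0],4]]'
python3 -m crank '[[[0.1,0,0],[0,0,0],4],[[0,0,0],[0,0,0],4]]'
python3 -c "from h import *;st();snap('wrist','w3');snap('scene','s3');crop('s3','c11',190,150,310,250,6)"
```

```text
t: 12.25
ee_pos: [441.2, -209.7, 146.2]
orientation: [-0.351, 1.542, 0.351]
ft_force: [0.3, 0.5, 0.7]
width: 45.5
t: 12.5
ee_pos: [441.0, -209.6, 144.9]
orientation: [-0.351, 1.542, 0.351]
ft_force: [1.0, -0.6, -2.6]
width: 45.4
t 12.50 pos [ 441.  -209.6  144.9] jaw 25.66 tiltx [-0.  0. -1.] F [ 1.03 -0.56 -2.61] M [ 0.01 -0.2   0.04] w 45.40 q [-0.47  0.34  1.99  0.    0.82 -0.92]
```

View pics/w3.png

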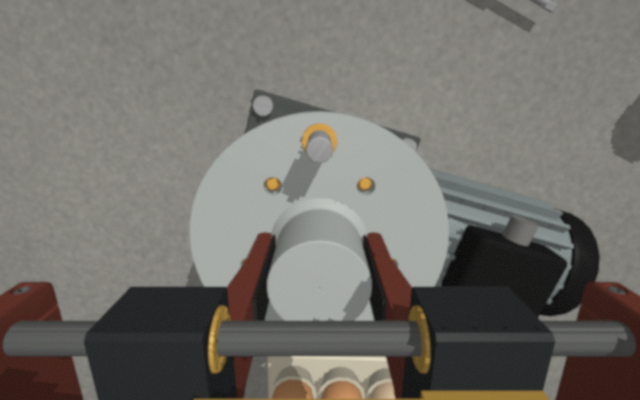

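View pics/c11.png

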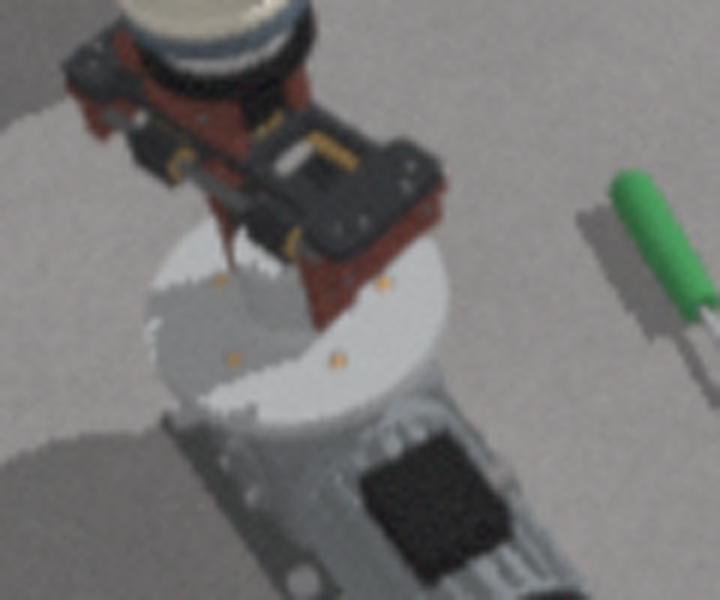

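The brass studs fill the holes at (273,185) and (366,185), and the disc hasn't slipped in the grip. The force is falling because the lip is passing the balls, so I'll continue down to the face.

```bash
python3 -m crank '[[[0.15,0,0],[0,0,0],4],[[0.15,0,0],[0,0,0],4],[[0,0,0],[0,0,0],4]]'
python3 -m crank '[[[0.15,0,0],[0,0,0],4],[[0.1,0,0],[0,0,0],4],[[0,0,0],[0,0,0],4]]'
```

```text
t: 12.98
ee_pos: [440.7, -209.5, 141.7]
orientation: [-0.351, 1.543, 0.352]
ft_force: [1.0, -0.1, -7.5]
width: 45.5
t: 13.35
ee_pos: [440.5, -209.4, 139.2]
orientation: [-0.351, 1.543, 0.352]
ft_force: [0.4, 0.6, -8.3]
width: 45.8
```

```bash
python3 -c "from h import *;st()"
```

```text
t 13.35 pos [ 440.5 -209.4  139.2] jaw 25.66 tiltx [-0.001  0.001 -1.   ] F [ 0.4   0.64 -8.34] M [ 0.14 -0.23  0.01] w 45.83 q [-0.47  0.35  1.99  0.    0.8  -0.92]
```

```bash
python3 -m crank '[[[0.1,0,0],[0,0,0],4],[[0,0,0],[0,0,0],4]]'
python3 -m crank '[[[0.05,0,0],[0,0,0],4],[[0,0,0],[0,0,0],4]]'
python3 -m crank '[[[0.05,0,0],[0,0,0],4],[[0,0,0],[0,0,0],4]]'
```

```text
t: 13.6
ee_pos: [440.7, -209.5, 138.5]
orientation: [-0.351, 1.543, 0.352]
ft_force: [-0.6, 0.4, -6.6]
width: 45.4
t: 13.85
ee_pos: [440.9, -209.7, 138.2]
orientation: [-0.351, 1.542, 0.351]
ft_force: [-0.9, -0.2, -4.9]
width: 45.6
t: 14.1
ee_pos: [441.1, -209.8, 137.8]
orientation: [-0.352, 1.542, 0.351]
ft_force: [-0.6, -0.0, -4.6]
width: 45.4
```

```bash
python3 -m crank '[[[0.05,0,0],[0,0,0],4],[[0,0,0],[0,0,0],4]]'
python3 -m crank '[[[0.05,0,0],[0,0,0],4],[[0,0,0],[0,0,0],4]]'
python3 -m crank '[[[0.05,0,0],[0,0,0],4],[[0,0,0],[0,0,0],4]]'
```

```text
t: 14.35
ee_pos: [441.2, -209.8, 137.6]
orientation: [-0.352, 1.542, 0.351]
ft_force: [-1.6, -0.5, 2.0]
width: 45.8
t: 14.6
ee_pos: [441.2, -209.8, 137.6]
orientation: [-0.352, 1.542, 0.351]
ft_force: [-4.5, 2.0, 9.2]
width: 45.7
t: 14.85
ee_pos: [441.2, -209.8, 137.6]
orientation: [-0.352, 1.541, 0.351]
ft_force: [-5.8, 3.2, 14.5]
width: 45.4
```

Hard stop at 137.6 mm against a predicted 137.7 mm: it is home on the face. Next I unload, then let go.

```bash
python3 -m crank '[[[-0.15,0,0],[0,0,0],4],[[0,0,0],[0,0,0],4.4],[[0,0,0],[0,0,0],6],[[0,0,0],[0,0,0],7.5],[[0,0,0],[0,0,0],8.78]]'
python3 -m crank '[[[0,0,0],[0,0,0],8.78],[[0,0,0],[0,0,0],8.78],[[0,0,0],[0,0,0],8.78]]'
python3 -c "from h import *;st();snap('wrist','w4')"
```

```text
t: 15.48
ee_pos: [441.2, -209.8, 137.8]
orientation: [-0.352, 1.542, 0.351]
ft_force: [-0.6, 0.1, -0.2]
width: 72.0
t: 15.85
ee_pos: [441.0, -209.6, 137.7]
orientation: [-0.351, 1.542, 0.351]
ft_force: [0.0, -0.1, -0.4]
width: 87.6
t 15.85 pos [ 441.  -209.6  137.7] jaw 25.66 tiltx [ 0. -0. -1.] F [ 0.03 -0.06 -0.41] M [-0.06 -0.08  0.05] w 87.61 q [-0.47  0.35  1.99 -0.    0.8  -0.92]
```

View pics/w4.png

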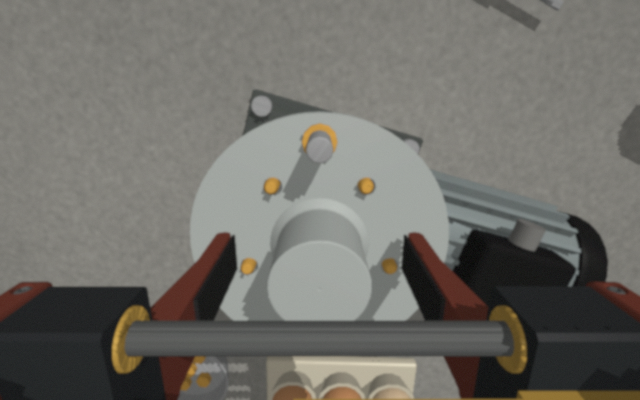

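The fingers are clear of the boss and the studs stand out of the holes at (272,186), (367,186), (248,267) and (390,267). I'll retreat straight up.

```bash
python3 -m crank '[[[-1,0,0],[0,0,0],8.78],[[-3,0,0],[0,0,0],8.78],[[-4,0,0],[0,0,0],8.78],[[-4,0,0],[0,0,0],8.78],[[-2,0,0],[0,0,0],8.78]]'
python3 -m crank '[[[0,0,0],[0,0,0],8.78],[[0,0,0],[0,0,0],8.78]]'
python3 - <<'E'
from h import *
st();w=snap('wrist','w5');snap('scene','s5');crop('s5','c12',190,150,310,250,6)
for z in(115,127.5):
  print(z,proj(w,[440.7,-209.5,z+56]),proj(w,[440.7+58*np.cos(2.019),-209.5+58*np.sin(2.019),z+40]))
  print([proj(w,[440.7+72*np.cos(a),-209.5+72*np.sin(a),z+12]).round(1).tolist() for a in np.radians([25.7,205.7,115.7])])
E
```

```text
t: 16.52
ee_pos: [441.7, -210.0, 280.7]
orientation: [-0.353, 1.539, 0.349]
ft_force: [0.2, -0.1, -1.3]
width: 87.6
t: 16.77
ee_pos: [440.5, -209.4, 277.1]
orientation: [-0.351, 1.543, 0.352]
ft_force: [0.5, 0.7, -0.7]
width: 87.7
t 16.77 pos [ 440.5 -209.4  277.1] jaw 25.66 tiltx [-0.001  0.    -1.   ] F [ 0.51  0.66 -0.66] M [-0.08 -0.12  0.02] w 87.73 q [-0.47  0.15  1.87  0.    1.12 -0.92]
115 [319.50565353 193.75261172] [319.53778442 120.9515748 ]
[[394.8, 180.3], [244.1, 180.3], [319.5, 102.2]]
127.5 [319.51775388 198.3453448 ] [319.55140118 122.33338765]
[[397.7, 183.7], [241.3, 183.7], [319.5, 102.7]]
```

View pics/w5.png

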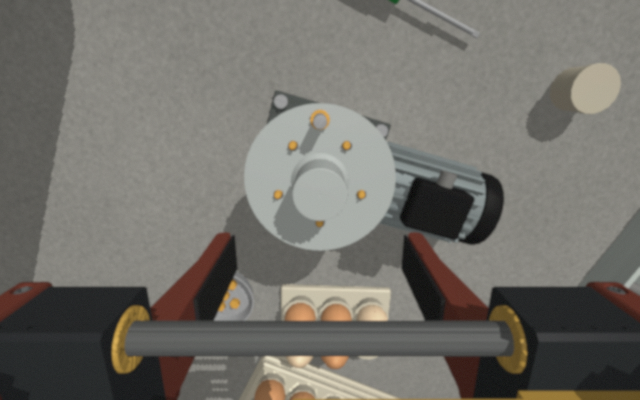

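View pics/s5.png

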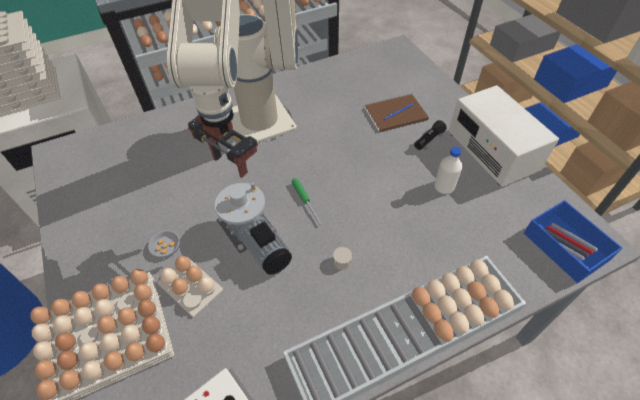

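View pics/c12.png

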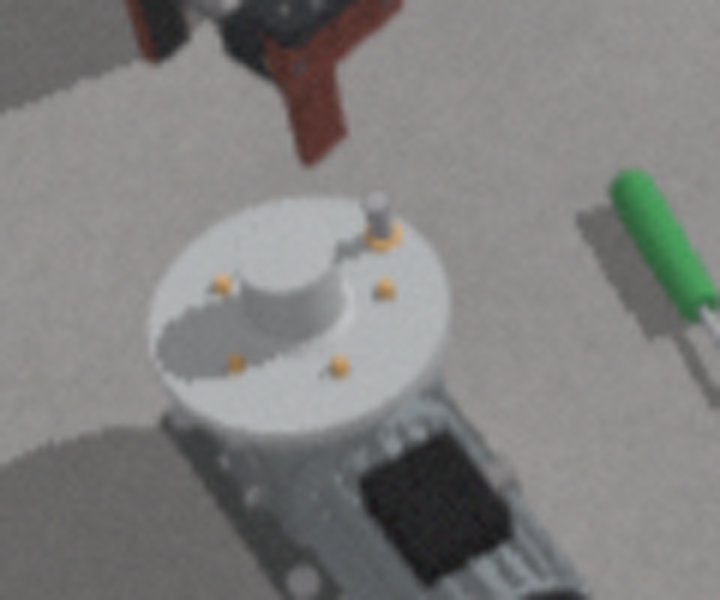

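All five studs protrude. The boss top at about (320,194) matches the prediction for a seated disc (row 193.8; 198.3 if it were still on the balls). The bystanders look unmoved.

```bash
python3 -c "from workcell import *;print(close_job())"
```

```text
the job is handed in; nothing more can be done
None
```

The crank disc is refitted, sitting fully home on the hub, and I've handed the job in at about 17 s.

- **Fit:** I gripped the disc by its boss and turned it about −17° on the way over, lining the holes up with the studs as seen in the cameras. Because of that, the holes met the studs directly on lowering. No turning under pressure was needed, and I saw no load at the stud ends.
- **Pressing home:** The highest pressing force read on the balls was about 10 N. It then seated at a hard stop with the fingertips at 137.6 mm, against 137.7 mm expected. I pressed the seated disc with about 19 N, then unloaded and let go.
- **Last checks:** All five studs stand out of their holes, and the boss top is where a seated disc should show in the wrist camera. The gripper is about 140 mm higher and touching nothing. By eye in the scene picture, nothing else on the bench has moved.
- **Disagreements:** The camera estimates of the disc and hub centres differed by 1–3 mm. I corrected the grip position by about 2 mm before closing, and nothing failed.

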